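Tip the nuts into the carousel cup and hold it at the front

ROBOT

A 6-joint arm with a two-finger parallel gripper is mounted at the origin on the work surface. World frame = base frame: x ahead of the robot, y to its left, z up, the work surface at z = 0. Lengths are in m, angles in rad, forces in N, time in s.
With the tool pointing down it reaches from about 0.3 to 0.775 m from the base axis. Payload 14.6 kg.
Tool frame: the origin (TCP) lies on the centre line of the jaws, within the pads' length; the fingertips stand 11 mm ahead of it and the grasp point (between the pads) lies 8 mm behind it; y points along the fingers, x is the direction in which the jaws open and shut, and the axes are right-handed (so a half turn about y gives the same grasp; the last joint's range is limited). The gripper opens to 94 mm and grips with 3 to 60 N. Pads are 16 mm wide; open, the fingers measure 119 mm over their backs; the gripper's body (75 mm by 177 mm) begins 78 mm behind the grasp point.
Start: joints at [-1.26, 0.3, 1.521, -0, 1.321, -0.067], TCP at [0.203, -0.511, 0.216] pointing down, gripper open.
Joint ranges: [-3.03, 3.03], [-0.79, 2.21], [0.23, 2.52], [-1.04, 4.18], [0, 3.07], [-2.55, 2.55]. Speed limits (rad/s): [2.22, 2.22, 2.57, 3.14, 3.14, 3.14].

INTERFACE

Orientations are given as a unit quaternion [x, y, z, w].
In Python, from cell import readout, eyes, ctrl gives the robot as it stands.
- The arm moves only by the shell command python3 -m crank 'ROWS' [OPENING]. ROWS is JSON, a list of rows, each a list of 2 entries, a list of its own where there are three numbers: the shift along the world's x, y, z in mm, then the turn about the world's z in rad. In form: [[[tx, ty, tz], twist], ...]. A call has 1 to 20 rows; each row shifts and turns the commanded pose from where the row before left it; what a row does not reach is not made up. A row lasts 1/8 s, in which the tool goes at most 62.5 mm and 10.7 degrees, less where a joint would pass 70% of its speed; a pose out of reach is approached as far as the arm can. A call with a gripper value outside its range is refused whole. OPENING is the opening, from -1 (shut) to 1 (fully open), set as the call begins (- or left out, the last holds). The fingers move at their own pace and stop on an object; the grip force is fixed at half the most. Time passes only in rows, so rows that do not move let the fingers close. It gives the time, the measured TCP pose, the force and the opening at its end, in the units of the state.
- readout.sense(): the state, without advancing time (a new reading comes with each control period).
- eyes.snapshot(name): name is "side" or "top" or "wrist"; returns (picture, depth): 480x640x3 uint8, blue, green, red; 480x640 float32, m along the optical axis (not along the pixel's ray), 0 where there is no reading.
- eyes.calibration(name): a dict with "intrinsics" (3x3 intrinsics, pixels), "rvec" (rotation vector, rad) and "tvec" (3), from world to camera coordinates, as OpenCV has them. Camera axes: x right, y down, z forward; pixel columns grow to the right and rows downward; lengths in m; the calibration is good to about 2 mm. A picture is of the moment at which its call begins: read the wrist's pose just before it. calibration takes no time and is no camera call; for the wrist camera it gives the pose at the moment of the call.
- ctrl.close_job(): hands the job in, once; it reports no verdict.
The state is a dict: "time": time; "joint_positions": joint angles; "dq": joint speeds; "joint_efforts": joint torques, N m; "tcp_pos": TCP position; "orientation": TCP orientation; "force": force on the tool from outside, world axes, zero at the start; "ft_torque": the same for the moment, N m; "finger_gap": finger opening in m.
Only numpy, scipy, OpenCV 4.12 (cv2) and the standard library are available. Lean on these libraries where they do the work, as an engineer would, in place of code of your own. Each camera call takes 0.05 s, during which the arm holds its last target.

TASK

Lift the ball handle of the hinged tray so that the three loose nuts slide off into the open cup of the carousel (do not touch the nuts), and lower the tray flat again. Then turn the carousel until the open cup's rim tab faces the steel front wedge, and finish while holding it still there: the carousel is on a return spring, so do not let go of it. Leave the screwdriver, socket and hammer alone.

Things in the scene. Friction and masses are not known exactly. Their poses are not given: they have to be found in the camera images.
- station: fixed dark-steel nut station on the trolley top: a round foot that carries the carousel, and a stand beside it that carries the tray. Origin on the carousel's vertical axis at the height of the trolley top; z up; its y axis points from the carousel's axis towards the tray, seen from above. Carousel disc: radius 130 mm, top face 25 mm up. The stand reaches 245 mm out along y and is 100 mm wide; its two cheeks at the hinge reach 135 mm up.
- carousel (a joint): rotation of the carousel on the station, rad, counter-clockwise from above positive; 0 = open cup straight below the tray's lip. Range -0.3 to 2.4. A spring (0.2 N m per rad) turns it back towards 0 when let go; friction 0.03 N m. The front wedge lies 1.2 to 1.9 rad counter-clockwise of the tray.
- tray (a joint): tilt of the hinged tray, rad: 0 = level, resting; grows as its ball end is lifted; end stop at 1.2. It falls back to 0 when let go. Nuts slide off by about 0.9 at the latest and drop into the cup if the tray is tilted slowly (about 5 s for the lift).
- tray_hinge (a point): middle of the tray's open lip, on the hinge line (horizontal, along the station's x axis), 125 mm above the trolley top and 112 mm out from the carousel's axis. The steel tray runs 145 mm outward from it, 64 mm wide with walls 28 mm high, open at the lip, about 0.3 kg.
- tray_ball (a point): centre of the steel ball handle, 28 mm across, behind the outer end wall of the tray on a 10 mm stem; 195 mm outward from the hinge and 12 mm above the tray's floor (137 mm above the trolley top when level). Free all round, the ball can turn between the fingers as the tray tilts.
- cup (a point): centre of the inside floor of the open steel cup, the only open vessel on the carousel (the three others are jars of 56 mm diameter with black lids, tops 78 mm above the trolley top). The cup widens from 72 to 84 mm, its rim is 62 mm above this point (91 mm above the trolley top), wall 3 mm. It stands 85 mm from the carousel's axis.
- tab (a point): outer tip of the small steel tab on the carousel's rim, straight outward of the open cup: 145 mm from the carousel's axis.
- post_near (a point): point on the axis of an upright steel post on the carousel, 16 mm diameter, standing from the disc to 96 mm above the trolley top; this point is 83 mm up, 112 mm from the carousel's axis, 135 degrees counter-clockwise of the open cup. One of four equal posts half-way between cup and jars; all serve for turning. The cup's rim is 37 mm and the jars 51 mm from a post's axis.
- post_far (a point): the same point on the post that stands 135 degrees clockwise of the open cup.
- front (a point): the place just inside the point of the fixed steel front wedge (24 mm high, on the trolley top beside the carousel), 145 mm from the carousel's axis, where the tip of the tab must come.
- nut1: loose steel hexagon nut with a dark hole, 31 mm over the corners, 16 mm high, 45 g, lying flat on the tray. Origin at the centre of its underside.
- nut2: like nut1
- nut3: like nut1
- screwdriver: bystander: screwdriver with wooden handle lying on the trolley top
- socket: bystander: upright dark deep socket, 32 mm diameter, 70 mm high; origin under its centre
- hammer: bystander: hammer with wooden handle lying on the trolley top
Things that resemble listed ones, but are neither listed nor needed, are in the scene too. Leave any orange or yellow look-alike of the nut1 alone.

How it is judged:
By the outcome, as a careful person would: the job done as asked, in the order asked, and still so for the second after the job is handed in, while the arm keeps its last pose, push and grip.
It also fails if it takes over 58 s, if anything falls off the work surface, if the arm or the gripper's body presses on something with over 40 N, if the wrist force passes 120 N, or if a joint passes its speed limit or range.

## Working session

There is one attempt and no reset: what is moved stays moved. The work goes in short steps, Python scripts to look and compute and a shell command to move; the robot and the scene stay as the last step left them, time stands still between calls to the robot, and variables do not carry over. Pictures are saved under pics/ and viewed, and the job is handed in when it is done.

```bash
mkdir -p pics; ls; cat > h.py <<'E'
import numpy as np,cv2
from cell import readout,eyes,ctrl
def cal(n):
    c=eyes.calibration(n);K=np.array(c["intrinsics"],float);R=cv2.Rodrigues(np.array(c["rvec"],float))[0];t=np.array(c["tvec"],float).ravel();return K,R,t
def snap(n,f):
    p=cal(n);im,d=eyes.snapshot(n);cv2.imwrite(f"pics/{f}.png",im);np.savez(f"{f}.npz",im=im,d=d,K=p[0],R=p[1],t=p[2]);return im,d,p
def load(f):
    z=np.load(f"{f}.npz");return z["im"],z["d"],(z["K"],z["R"],z["t"])
def unp(p,u,v,d):
    K,R,t=p;c=np.linalg.inv(K)@np.array([u,v,1.])*d;return R.T@(c-t)
def ray_z(p,u,v,z):
    K,R,t=p;o=-R.T@t;r=R.T@np.linalg.inv(K)@np.array([u,v,1.]);return o+r*(z-o[2])/r[2]
def proj(p,X):
    K,R,t=p;c=K@(R@np.array(X,float)+t);return c[:2]/c[2]
E
python3 - <<'E'
from h import *
print(readout.sense())
snap("top","top0");snap("side","side0")
E
```

```text
pics
{'time': 0.0, 'joint_positions': array([-1.25962618e+00,  3.00463537e-01,  1.52159233e+00,  9.85065551e-06,
        1.32072203e+00, -6.66308603e-02]), 'dq': array([-0.0008732 , -0.00067737, -0.00038735, -0.00070216, -0.00058724,
        0.00010997]), 'joint_efforts': array([ 1.69687395e-03, -5.31803834e+01, -3.52737021e+01,  7.08409259e-02,
        2.43463519e-02, -9.50713343e-05]), 'tcp_pos': array([ 0.20278645, -0.51097075,  0.21588572]), 'orientation': array([-0.58473397,  0.39754492, -0.39688859,  0.58525521]), 'force': array([ 0.52343695, -0.08413745,  0.65394486]), 'ft_torque': array([ 0.02013643,  0.08751286, -0.04360572]), 'finger_gap': 0.09379493341589294}
```

View pics/top0.png

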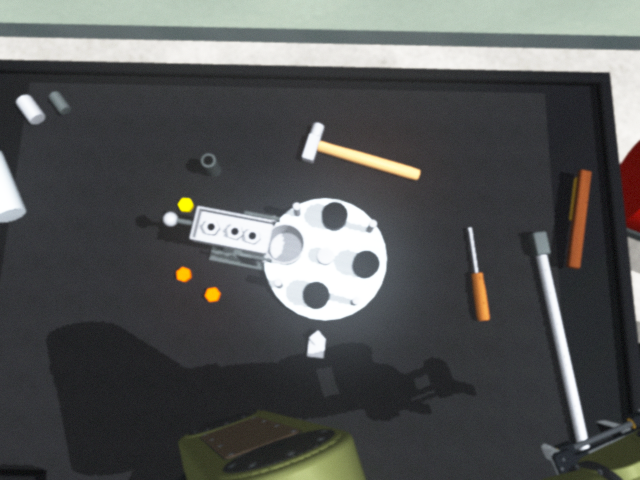

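View pics/side0.png

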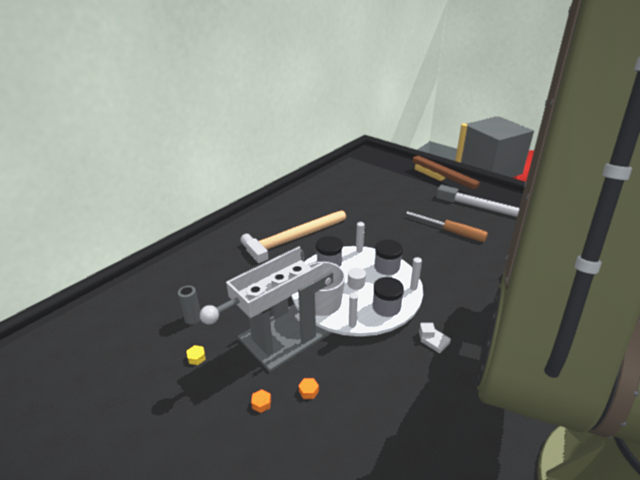

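```bash
python3 - <<'E'
from h import *
im,d,p=load("top0"); K,R,t=p
print("cam",-R.T@t)
vv,uu=np.mgrid[0:480,0:640]
c=np.linalg.inv(K)@np.stack([uu.ravel(),vv.ravel(),np.ones(uu.size)])*d.ravel()
W=(R.T@(c-t[:,None])).T.reshape(480,640,3); W[d==0]=np.nan
np.save("W.npy",W)
for n,(u,v) in dict(ball=(171,219),hub=(324,256),floor=(230,300),disc=(340,240),p1=(296,208),p2=(372,224),p3=(279,286),p4=(352,301),wedge=(316,345),wtip=(317,334),lipfloor=(262,238),cup=(286,245),socket=(209,158),n1=(211,227),n3=(252,236)).items(): print(n,W[v,u].round(4),im[v,u])
# disc fit
m=(abs(W[...,2]-0.025)<.008)&(uu>255)&(uu<395)&(vv>190)&(vv<325)&(im.min(2)>120)
pts=W[m][:,:2]; (cx,cy),r=cv2.minEnclosingCircle(pts.astype(np.float32)); print("disc",cx,cy,r,np.median(W[m][:,2]))
# ellipse-free: by colour at z=.025
m=((abs(W[...,2]-0.137)<.02)&(uu>160)&(uu<182)&(vv>208)&(vv<230)); q=W[m];print("ball",q.mean(0),q.max(0),q.min(0),len(q))
cv2.imwrite("pics/c.png",cv2.resize(im[180:370,140:400],None,fx=3,fy=3,interpolation=cv2.INTER_CUBIC))
E
```

```text
cam [ 0.35721599 -0.07997321  1.13787711]
ball [0.574  0.2048 0.1471] [254 253 252]
hub [ 0.5226 -0.0913  0.0558] [253 251 249]
floor [0.4316 0.1063 0.0041] [67 60 65]
disc [ 0.563  -0.1253  0.0225] [255 255 255]
p1 [ 0.6132 -0.0323  0.0977] [249 246 243]
p2 [ 0.5837 -0.1865  0.0958] [252 250 248]
p3 [ 0.4565 -0.0023  0.0789] [195 187 180]
p4 [ 0.4286 -0.1473  0.097 ] [210 200 191]
wedge [ 0.3424 -0.0787  0.0227] [252 250 249]
wtip [ 0.3646 -0.0803  0.0248] [253 251 250]
lipfloor [0.5449 0.031  0.1243] [252 251 249]
cup [ 0.5472 -0.0108  0.0367] [213 205 200]
socket [0.7243 0.1564 0.0725] [47 45 46]
n1 [0.5607 0.1277 0.1438] [64 61 60]
n3 [0.5454 0.0486 0.1405] [78 74 71]
disc 0.5243391990661621 -0.09223522990942001 0.13010169565677643 0.025981073708375435
ball [0.57440205 0.20514627 0.14660726] [0.58911179 0.2208576  0.15486334] [0.56288872 0.18571741 0.13690274] 190
```

View pics/c.png

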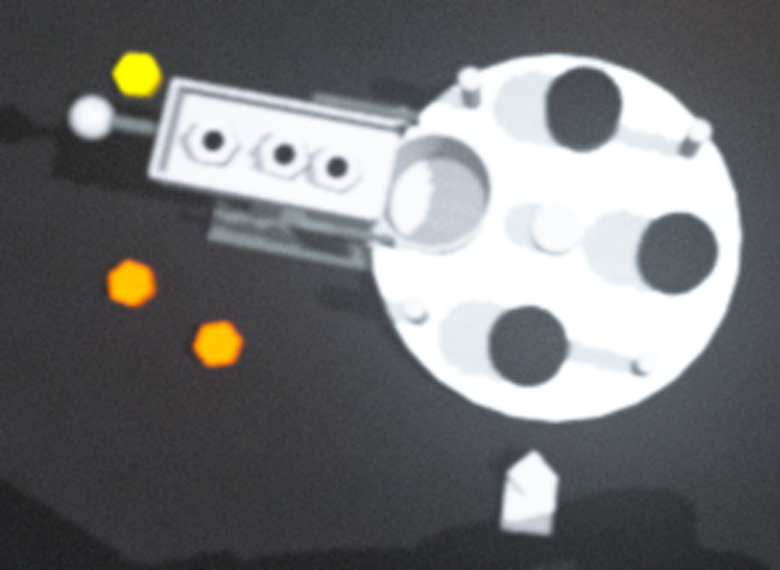

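```bash
python3 - <<'E'
from h import *
from scipy.spatial.transform import Rotation as Ro
im,d,p=load("top0"); ims,ds,ps=load("side0")
def blob(im,u0,v0,r,th=150):
    g=im.min(2).astype(int); sub=g[v0-r:v0+r+1,u0-r:u0+r+1]; y,x=np.nonzero(sub>th); return u0-r+x.mean(),v0-r+y.mean(),len(x)
bt=blob(im,171,219,8);bs=blob(ims,209,314,10);print(bt,bs)
a=ray_z(p,bt[0],bt[1],.137);print("top ball",a)
# two-ray triangulation
o1=-p[1].T@p[2];o2=-ps[1].T@ps[2];r1=a-o1;r1/=np.linalg.norm(r1)
b=ray_z(ps,bs[0],bs[1],.137);r2=b-o2;r2/=np.linalg.norm(r2);print("side ball",b)
s=np.linalg.lstsq(np.stack([r1,-r2],1),o2-o1,rcond=None)[0];print("tri",o1+s[0]*r1,o2+s[1]*r2)
C=np.array([.5243,-.0922])
for z,c,n in [(.141,(211,227),'n1'),(.141,(235,231.5),'n2'),(.141,(252.5,236),'n3')]:
    q=ray_z(p,*c,z)[:2]-C;print(n,q,np.linalg.norm(q),np.degrees(np.arctan2(q[1],q[0])))
q=a[:2]-C;print("ball",np.linalg.norm(q),np.degrees(np.arctan2(q[1],q[0])))
for v in (331,332,333): 
    q=ray_z(p,317.5,v,.024)[:2]-C;print("tip",np.linalg.norm(q),np.degrees(np.arctan2(q[1],q[0])))
for n,c in dict(post125=(279,286),near=(353,302),far=(373,224),p35=(295.5,207)).items():
    q=ray_z(p,*c,.096)[:2]-C;print(n,np.linalg.norm(q),np.degrees(np.arctan2(q[1],q[0])))
s=readout.sense();print(Ro.from_quat(s["orientation"]).as_matrix().round(3))
cv2.imwrite("pics/w.png",cv2.resize(im[315:365,290:345],None,fx=10,fy=10,interpolation=cv2.INTER_CUBIC))
E
```

```text
(np.float64(170.2549019607843), np.float64(218.41176470588235), 153) (np.float64(209.08653846153845), np.float64(312.46153846153845), 208)
top ball [0.57733385 0.2092169  0.137     ]
side ball [0.58100187 0.20437133 0.137     ]
tri [0.57612135 0.20762392 0.14251327] [0.5758781  0.20741599 0.14239969]
n1 [0.03693263 0.2205102 ] 0.2235816785320149 80.49194323128917
n2 [0.02910664 0.17383224] 0.17625222047117242 80.49451854079919
n3 [0.02103524 0.13977993] 0.141353846504469 81.44187565070547
ball 0.3060469574229149 80.02103272777839
tip 0.15403550355360757 175.89562593557937
tip 0.15605120116516272 175.9647865078084
tip 0.15806554092439046 176.0321309605971
post125 0.1125991917397411 128.03331405045083
near 0.11298133750297353 -149.63506639425663
far 0.11320263004405902 -58.322556355609365
p35 0.10989370012413521 33.78052457224358
[[ 0.369 -0.     0.929]
 [-0.929  0.001  0.369]
 [-0.001 -1.     0.   ]]
```

View pics/w.png

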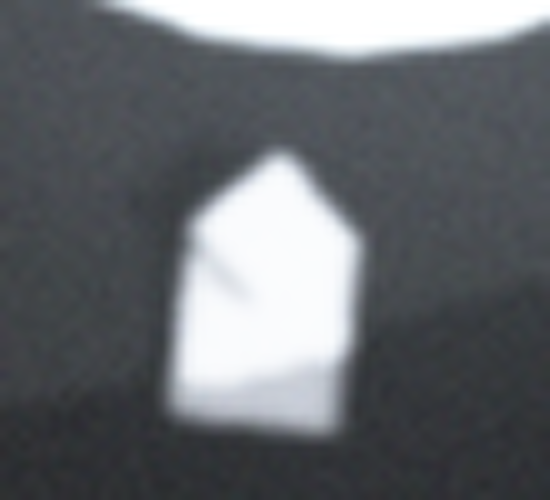

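```bash
python3 -m crank '[[[20,40,2],0.057],[[20,40,2],0.057],[[20,40,2],0.057],[[20,40,2],0.057],[[20,40,2],0.057],[[20,40,2],0.057],[[20,40,2],0.057],[[20,40,2],0.057],[[20,40,2],0.057],[[20,40,2],0.057],[[20,40,2],0.057],[[20,40,2],0.057],[[20,40,2],0.057],[[20,40,2],0.057],[[20,40,2],0.057],[[20,40,2],0.057],[[14,0,0],0],[[0,0,0],0]]' 1
python3 - <<'E'
from h import *
from scipy.spatial.transform import Rotation as Ro
s=readout.sense();M=Ro.from_quat(s["orientation"]).as_matrix();print(s["tcp_pos"],np.degrees(np.arctan2(M[1,0],M[0,0])),s["joint_positions"].round(2))
snap("wrist","w1")
E
```

```text
time: 2.35
tcp_pos: [0.537, 0.129, 0.2477]
orientation: [0.7, -0.099, 0.098, -0.7]
force: [-0.1, -0.3, -0.9]
finger_gap: 0.0941
[0.53698111 0.12897392 0.24770291] -16.081810061352353 [ 0.17  0.28  1.47 -0.    1.39  0.45]
```

View pics/w1.png

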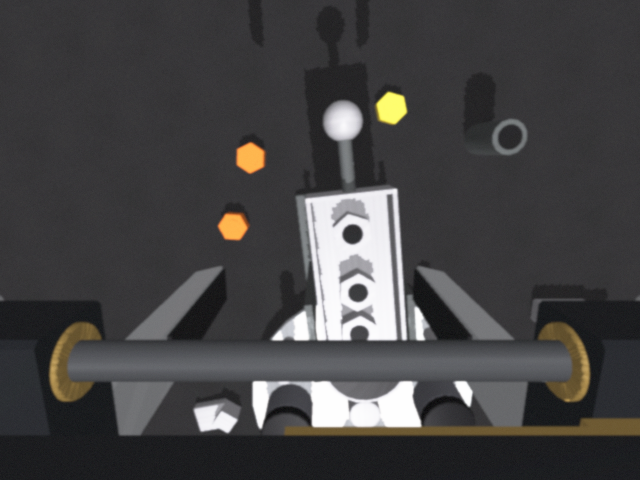

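```bash
python3 - <<'E'
from h import *
im,d,p=load("w1")
u0,v0,r=343,121,24
g=im.min(2).astype(int)[v0-r:v0+r+1,u0-r:u0+r+1]; m=(g>110).astype(np.uint8)
n,l,st,ce=cv2.connectedComponentsWithStats(m);k=1+st[1:,4].argmax();print(st[k],ce[k]+[u0-r,v0-r])
(cx,cy),rad=cv2.minEnclosingCircle(np.argwhere(l==k)[:,::-1].astype(np.float32));print(cx+u0-r,cy+v0-r,rad)
a=ray_z(p,343,121,.137);print(a, unp(p,343,121,d[121,343]))
for c in [(353,234),(358,293),(360,335)]: print(ray_z(p,*c,.141))
C=np.array([.5243,-.0922]);q=a[:2]-C;print(np.linalg.norm(q),np.degrees(np.arctan2(q[1],q[0])))
q=ray_z(p,353,234,.141)[:2]-C;print(np.linalg.norm(q),np.degrees(np.arctan2(q[1],q[0])))
E
```

```text
[   5    4   39   45 1277] [342.61628818 121.42129992]
343.0 123.0 22.561126708984375
[0.5767262  0.20778589 0.137     ] [0.57564846 0.20702322 0.1507683 ]
[0.5621882  0.12751994 0.141     ]
[0.55378302 0.08119829 0.141     ]
[0.54621115 0.04639051 0.141     ]
0.30453249350963374 80.08697473687882
0.22296270098258136 80.21621255279003
```

```bash
python3 -m crank '[[[20,40,0],0.055],[[20,39.5,0],0.055],[[0,0,-30],0],[[0,0,-30],0],[[0,0,-30],0],[[0,0,-25],0],[[0,0,-4],0],[[0,0,0],0]]' 0.4
python3 - <<'E'
from h import *
from scipy.spatial.transform import Rotation as Ro
s=readout.sense();M=Ro.from_quat(s["orientation"]).as_matrix();print(s["tcp_pos"],np.degrees(np.arctan2(M[1,0],M[0,0])),s["joint_positions"].round(2))
snap("side","s1")
E
```

```text
time: 3.4
tcp_pos: [0.577, 0.2081, 0.1304]
orientation: [-0.704, 0.06, -0.061, 0.705]
force: [0.1, 0.2, -0.0]
finger_gap: 0.0658
[0.57700653 0.20808466 0.13036188] -9.820441216366985 [ 0.29  0.52  1.42 -0.    1.2   0.46]
```

View pics/s1.png

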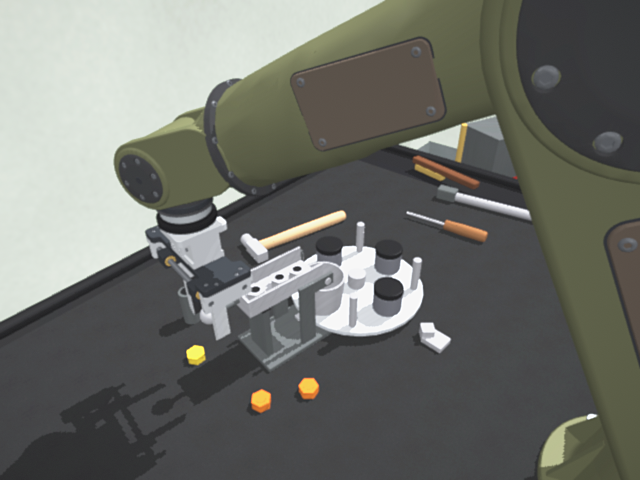

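```bash
python3 -m crank '[[[0,0,0],0],[[0,0,0],0],[[0,0,0],0],[[0,0,0],0]]' -1
python3 - <<'E'
import numpy as np
u=np.array([np.cos(np.radians(80.2)),np.sin(np.radians(80.2))])
th=np.linspace(0,1.0,41)
dr=195*np.cos(th)-12*np.sin(th);dz=195*np.sin(th)+12*np.cos(th)
X=np.c_[np.outer(dr,u),dz]
D=np.diff(X,axis=0)
for k in range(0,40,4):
    print(th[k+4].round(3),D[k:k+4].mean(0).round(2),(X[k+4]-X[0]).round(1))
E
```

```text
time: 3.95
tcp_pos: [0.5769, 0.2083, 0.1295]
orientation: [-0.705, 0.06, -0.06, 0.705]
force: [0.6, -0.3, 0.6]
finger_gap: 0.0293
0.1 [-0.09 -0.54  4.85] [-0.4 -2.1 19.4]
0.2 [-0.17 -1.01  4.77] [-1.1 -6.2 38.5]
0.3 [-0.25 -1.47  4.65] [ -2.1 -12.1  57.1]
0.4 [-0.33 -1.92  4.47] [ -3.4 -19.8  75. ]
0.5 [-0.41 -2.35  4.26] [ -5.  -29.2  92. ]
0.6 [-0.48 -2.76  4.  ] [ -7.  -40.2 108. ]
0.7 [-0.54 -3.14  3.7 ] [ -9.1 -52.8 122.8]
0.8 [-0.6  -3.49  3.36] [-11.5 -66.8 136.2]
0.9 [-0.66 -3.8   2.99] [-14.2 -82.  148.2]
1.0 [-0.7  -4.08  2.59] [-17.  -98.3 158.6]
```

```bash
python3 -m crank '[[[-0.1,-0.3,4.9],0],[[-0.1,-0.5,4.9],0],[[-0.1,-0.6,4.8],0],[[-0.1,-0.7,4.8],0],[[-0.2,-0.9,4.8],0],[[-0.2,-1.0,4.8],0],[[-0.2,-1.0,4.8],0],[[-0.1,-1.2,4.7],0],[[-0.2,-1.3,4.7],0],[[-0.3,-1.4,4.7],0],[[-0.2,-1.5,4.6],0],[[-0.3,-1.7,4.6],0],[[-0.3,-1.7,4.6],0],[[-0.3,-1.9,4.5],0],[[-0.4,-2.0,4.4],0],[[-0.3,-2.1,4.4],0],[[-0.4,-2.2,4.3],0],[[-0.4,-2.3,4.3],0],[[-0.4,-2.4,4.2],0],[[-0.4,-2.5,4.2],0]]' -1
python3 - <<'E'
from h import *
snap("side","s2")
E
```

```text
time: 6.45
tcp_pos: [0.5716, 0.179, 0.2217]
orientation: [0.705, -0.061, 0.06, -0.705]
force: [-5.5, 0.5, -4.1]
finger_gap: 0.0264
```

View pics/s2.png

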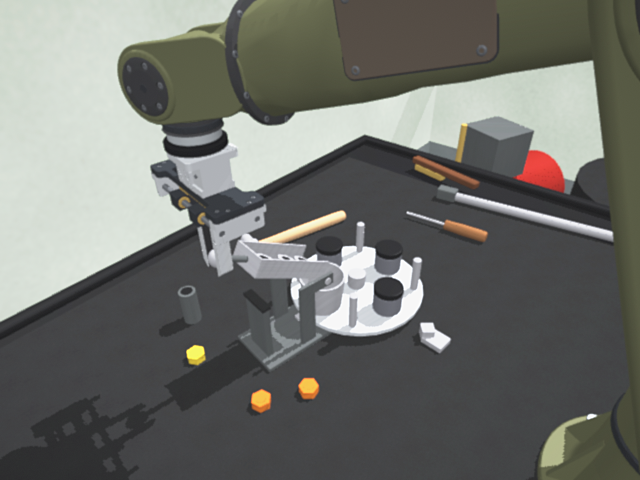

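```bash
python3 - <<'E'
from h import *
snap("wrist","w2")
im=load("s2")[0]
a=cv2.resize(im[200:320,180:380],None,fx=3.5,fy=3.5,interpolation=cv2.INTER_CUBIC);cv2.imwrite("pics/s2c.png",a)
print(readout.sense()["finger_gap"],readout.sense()["force"])
E
```

```text
0.026312515801257656 [-6.6109796   0.38022131 -3.52250597]
```

View pics/s2c.png

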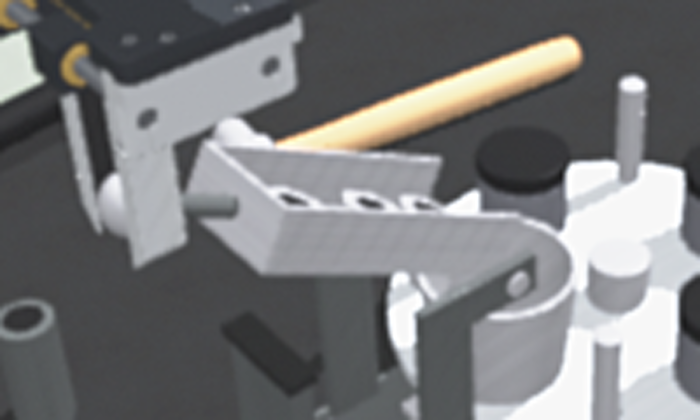

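View pics/w2.png

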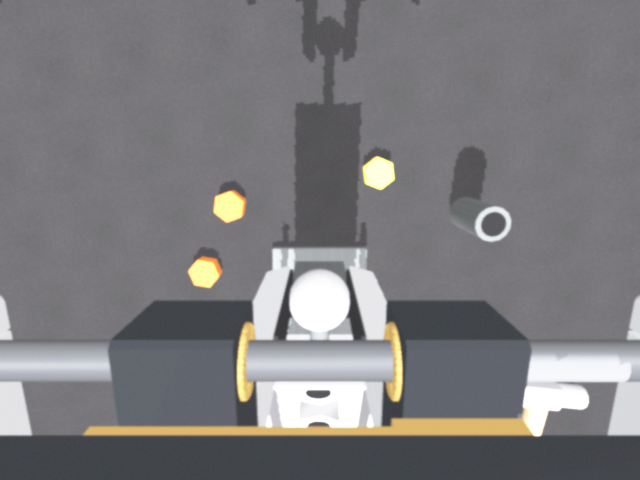

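```bash
python3 - <<'E'
from h import *
im,d,p=load("w2")
s=readout.sense();t=s["tcp_pos"];print(t)
z=t[2]+.008
print("ball", ray_z(p,320,301,z), unp(p,320,301,d[301,320]))
# ball sphere fit from depth
vv,uu=np.mgrid[278:326,297:345];m=(im[278:326,297:345].min(2)>150)
P=np.array([unp(p,u,v,d[v,u]) for u,v in zip(uu[m],vv[m]) if d[v,u]>0])
P=P[abs(P[:,2]-np.median(P[:,2]))<.012]
from scipy.optimize import least_squares
for _ in range(3):
    f=least_squares(lambda c:np.linalg.norm(P-c,axis=1)-.014,P.mean(0)-[0,0,.01],loss='soft_l1',f_scale=.001).x
    P=P[abs(np.linalg.norm(P-f,axis=1)-.014)<.004]
print(f,len(P), f-t)
# grasp pt
C=np.array([.5243,-.0922]);print(np.linalg.norm(f[:2]-C))
E
```

```text
[0.57161239 0.17888756 0.22192278]
ball [0.57142852 0.17827977 0.22992278] [0.57228249 0.18334674 0.2423606 ]
[0.57114308 0.17879557 0.22894022] 2243 [-4.69314344e-04 -9.19939725e-05  7.01744346e-03]
0.2750143151130526
```

```bash
python3 -m crank '[[[-0.4,-2.6,4.1],0],[[-0.5,-2.7,4.0],0],[[-0.5,-2.8,4.0],0],[[-0.5,-2.9,3.9],0],[[-0.5,-3.0,3.8],0],[[-0.5,-3.1,3.7],0],[[-0.5,-3.2,3.7],0],[[-0.6,-3.3,3.6],0],[[-0.6,-3.4,3.5],0],[[-0.6,-3.4,3.4],0],[[-0.6,-3.5,3.3],0],[[-0.6,-3.6,3.2],0],[[-0.6,-3.7,3.1],0],[[-0.6,-3.8,3.0],0],[[-0.7,-3.8,2.9],0],[[-0.7,-3.9,2.9],0],[[-0.7,-4.0,2.7],0],[[-0.7,-4.0,2.6],0],[[0,0,0],0],[[0,0,0],0]]' -1
python3 - <<'E'
from h import *
snap("side","s3");snap("top","t3")
im=load("s3")[0];a=cv2.resize(im[180:320,180:440],None,fx=3,fy=3,interpolation=cv2.INTER_CUBIC)
cv2.imwrite("pics/s3c.png",a)
im=load("t3")[0];cv2.imwrite("pics/t3c.png",cv2.resize(im[180:370,140:400],None,fx=3,fy=3,interpolation=cv2.INTER_CUBIC))
E
```

```text
time: 9.05
tcp_pos: [0.5612, 0.1184, 0.2833]
orientation: [-0.704, 0.06, -0.06, 0.705]
force: [-7.5, 2.3, -2.2]
finger_gap: 0.0267
```

View pics/s3c.png

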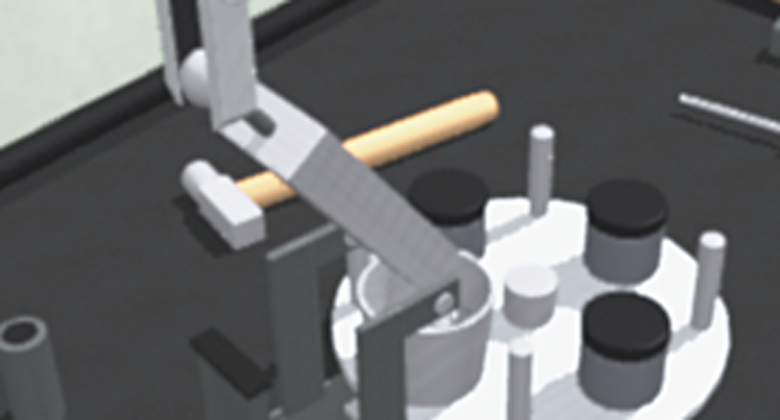

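View pics/t3c.png

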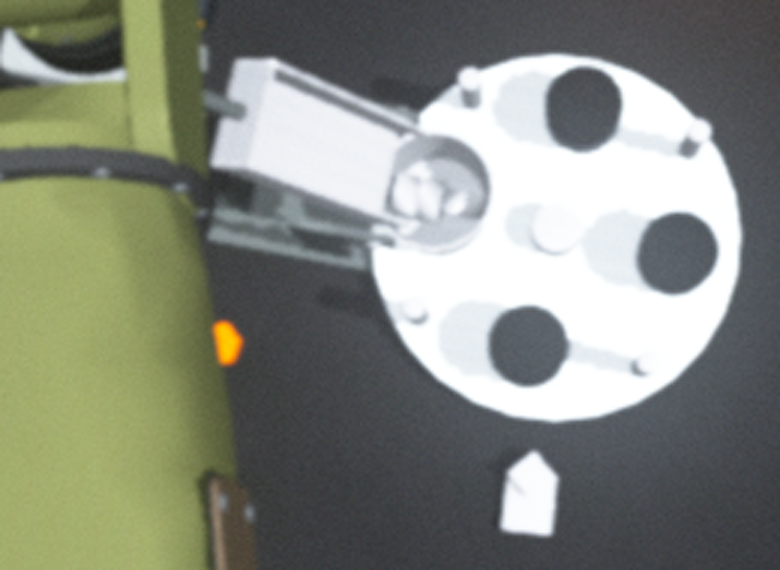

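```bash
python3 - <<'E'
from h import *
im=load("t3")[0];cv2.imwrite("pics/t3d.png",cv2.resize(im[200:275,205:310],None,fx=7.5,fy=7.5,interpolation=cv2.INTER_CUBIC))
th=np.linspace(0.95,0,25);dr=195*np.cos(th)-12*np.sin(th);dz=195*np.sin(th)+12*np.cos(th)
X=np.c_[np.outer(dr,[.17,.985]),dz];D=np.diff(X,axis=0);print(D.round(1).tolist()); print((X[-1]-X[0]).round(1))
E
```

```text
[[1.1, 6.4, -4.2], [1.1, 6.2, -4.5], [1.0, 6.0, -4.7], [1.0, 5.8, -5.0], [1.0, 5.6, -5.2], [0.9, 5.4, -5.4], [0.9, 5.2, -5.6], [0.9, 5.0, -5.8], [0.8, 4.8, -6.0], [0.8, 4.5, -6.2], [0.7, 4.3, -6.4], [0.7, 4.0, -6.6], [0.6, 3.8, -6.7], [0.6, 3.5, -6.9], [0.6, 3.2, -7.0], [0.5, 3.0, -7.1], [0.5, 2.7, -7.2], [0.4, 2.4, -7.3], [0.4, 2.1, -7.4], [0.3, 1.8, -7.5], [0.3, 1.5, -7.6], [0.2, 1.2, -7.6], [0.2, 0.9, -7.7], [0.1, 0.6, -7.7]]
[  15.5   90.  -153.6]
```

View pics/t3d.png

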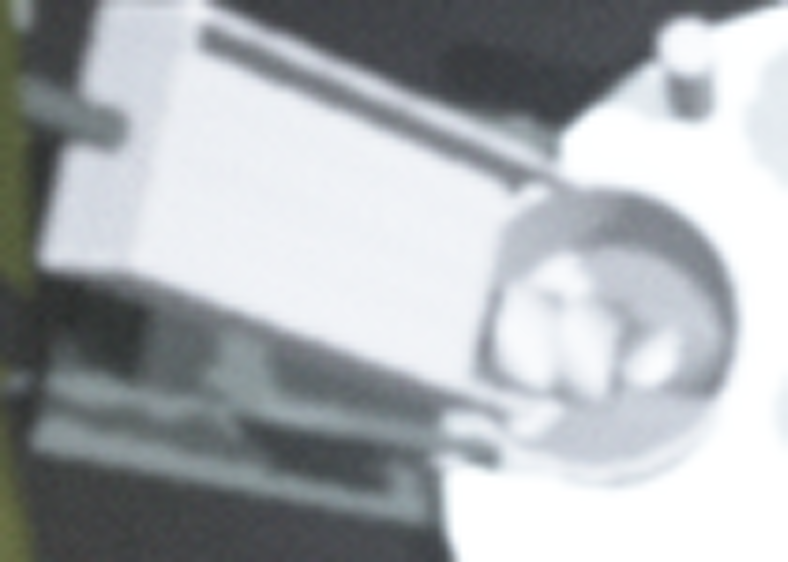

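The tray floor is empty and the nuts are in the cup at about (286,245) in the top view. Next I lower the tray.

```bash
python3 -m crank '[[[1.1,6.4,-4.2],0],[[1.1,6.2,-4.5],0],[[1.0,6.0,-4.7],0],[[1.0,5.8,-5.0],0],[[1.0,5.6,-5.2],0],[[0.9,5.4,-5.4],0],[[0.9,5.2,-5.6],0],[[0.9,5.0,-5.8],0],[[0.8,4.8,-6.0],0],[[0.8,4.5,-6.2],0],[[0.7,4.3,-6.4],0],[[0.7,4.0,-6.6],0],[[0.6,3.8,-6.7],0],[[0.6,3.5,-6.9],0],[[0.6,3.2,-7.0],0],[[0.5,3.0,-7.1],0],[[0.5,2.7,-7.2],0],[[0.4,2.4,-7.3],0],[[0.4,2.1,-7.4],0],[[0.3,1.8,-7.5],0]]' -1
python3 -m crank '[[[0.3,1.5,-7.6],0],[[0.2,1.2,-7.6],0],[[0.2,0.9,-7.7],0],[[0.1,0.5,-5],0],[[0,0.1,-2],0],[[0,0,0],0]]' -1
```

```text
time: 11.65
tcp_pos: [0.576, 0.2044, 0.1603]
orientation: [-0.704, 0.06, -0.06, 0.705]
force: [-6.8, 0.1, 0.1]
finger_gap: 0.0266
time: 12.4
tcp_pos: [0.5768, 0.2085, 0.1309]
orientation: [-0.704, 0.06, -0.06, 0.705]
force: [-8.8, 1.0, 3.4]
finger_gap: 0.0262
```

```bash
python3 -m crank '[[[0,0,-1],0],[[0,0,0],0]]' -1
python3 -m crank '[[[0,0,0],0],[[0,0,0],0],[[0,0,0],0],[[0,0,40],0],[[0,0,40],0],[[-15,-40,20],0],[[-15,-50,0],0],[[-15,-50,0],0.1],[[-15,-50,0],0.1],[[-15,-50,0],0.1],[[0,0,0],0]]' 0.2
python3 - <<'E'
from h import *
print(readout.sense()["joint_positions"].round(2))
snap("wrist","w4");snap("top","t4")
im=load("t4")[0];cv2.imwrite("pics/t4c.png",cv2.resize(im[180:370,140:400],None,fx=3,fy=3,interpolation=cv2.INTER_CUBIC))
E
```

```text
time: 12.65
tcp_pos: [0.5769, 0.2085, 0.1308]
orientation: [-0.704, 0.06, -0.06, 0.705]
force: [-13.1, 0.2, 10.0]
finger_gap: 0.0266
time: 14.02
tcp_pos: [0.5016, -0.0343, 0.2296]
orientation: [0.706, 0.045, -0.044, -0.706]
force: [-0.2, -0.3, 0.6]
finger_gap: 0.0563
[-0.14  0.18  1.63 -0.    1.32 -0.27]
```

View pics/w4.png

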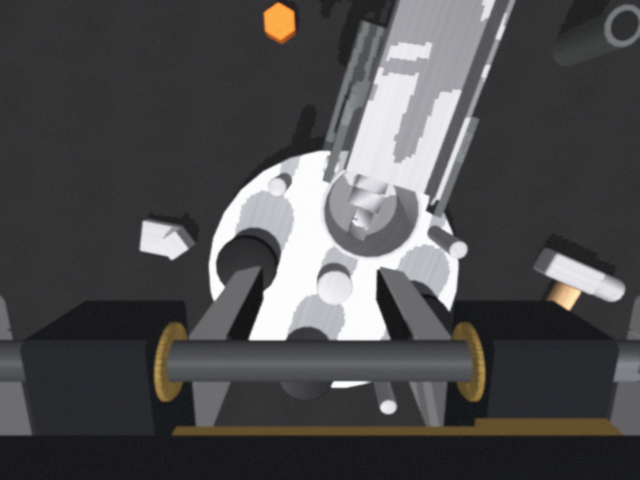

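View pics/t4c.png

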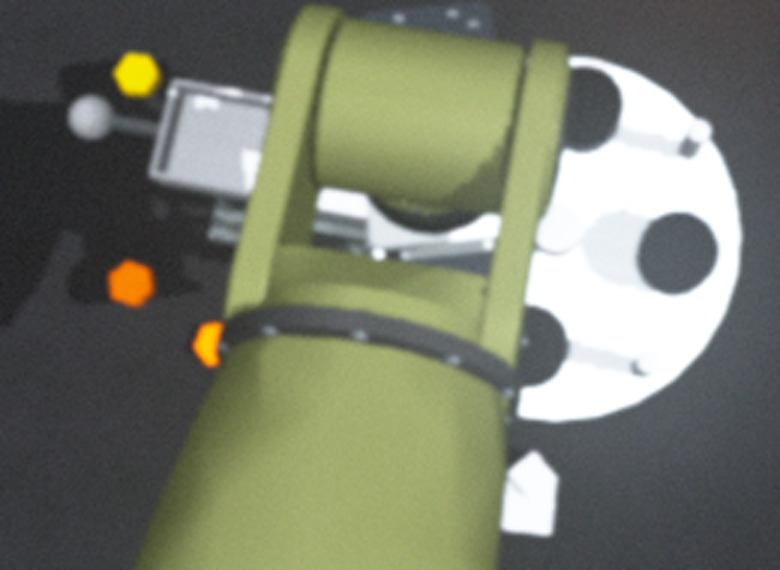

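```bash
python3 - <<'E'
from h import *
im,d,p=load("w4")
cv2.imwrite("pics/w4a.png",cv2.resize(im[195:295,130:230],None,fx=6,fy=6,interpolation=cv2.INTER_CUBIC))
cv2.imwrite("pics/w4b.png",cv2.resize(im[140:310,200:470],None,fx=2.9,fy=2.9,interpolation=cv2.INTER_CUBIC))
for n,c in dict(hub=(335,285),post=(278,186),cupfloor=(371,215),wt=(193,241)).items(): print(n,unp(p,*c,d[c[1],c[0]]))
print(ray_z(p,192,242,.024),ray_z(p,335,287,.058))
m=np.zeros_like(d)
E
```

```text
hub [ 0.52416899 -0.09143349  0.05475823]
post [4.64127490e-01 2.81508859e-04 9.57132320e-02]
cupfloor [ 0.54721502 -0.01899773  0.05948478]
wt [ 0.37013456 -0.07941037  0.00245319]
[ 0.37586693 -0.07456293  0.024     ] [ 0.52414459 -0.09227591  0.058     ]
```

View pics/w4a.png

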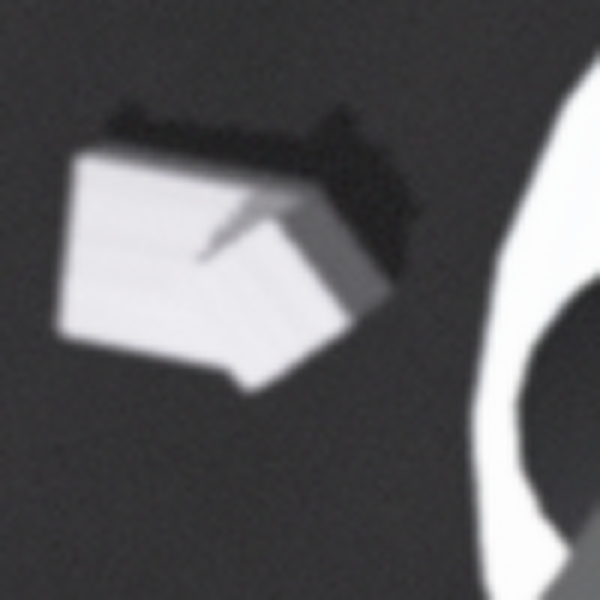

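View pics/w4b.png

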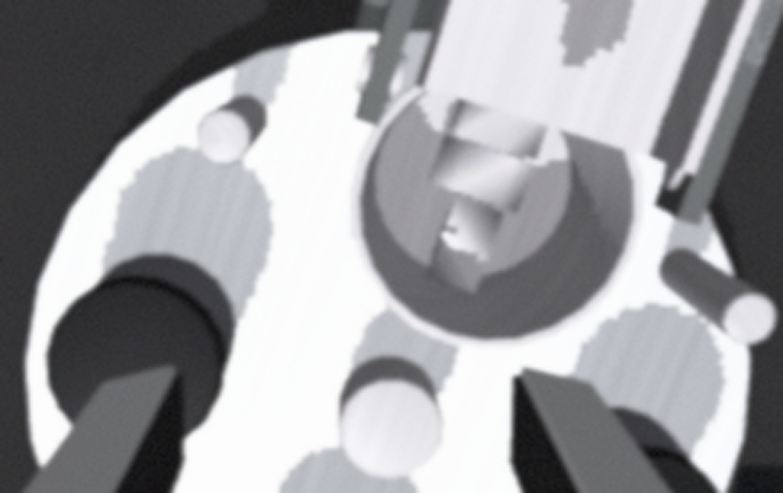

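```bash
python3 - <<'E'
from h import *
im,d,p=load("w4")
C=np.array([.5242,-.0922])
def rep(n,q): q=q[:2]-C;print(n,q.round(4),np.linalg.norm(q).round(4),np.degrees(np.arctan2(q[1],q[0])).round(2))
rep("wedge top",ray_z(p,188.7,248.7,.024));rep("wedge base",ray_z(p,195.3,243.7,0))
# back of wedge (corners of bar top)
for c in [(76,155),(58,333),(275,218),(250,390)]: rep("wc",ray_z(p,130+c[0]/6,195+c[1]/6,.024))
rep("postL(+45)",ray_z(p,277.2,187.2,.096));rep("postR(-45)",ray_z(p,458.6,249.7,.096))
rep("far",ray_z(p,388,407,.096))
im,d,p=load("top0")
rep("top wedge",ray_z(p,318.2,330,.024))
for c in [(187,220),(362,240),(165,410),(340,435)]: rep("top wc",ray_z(p,290+c[0]/10,315+c[1]/10,.024))
g=cv2.resize(im[195:320,260:395],None,fx=5,fy=5,interpolation=cv2.INTER_CUBIC);cv2.imwrite("pics/t0p.png",g)
E
```

```text
wedge top [-0.1513  0.0101] 0.1517 176.17
wedge base [-0.1522  0.0094] 0.1525 176.47
wc [-0.1987  0.0334] 0.2015 170.45
wc [-0.2012  0.002 ] 0.2012 179.44
wc [-0.1651  0.0267] 0.1673 170.8
wc [-0.1682 -0.0041] 0.1683 -178.6
postL(+45) [-0.0606  0.0915] 0.1097 123.51
postR(-45) [0.0938 0.0589] 0.1107 32.12
far [ 0.0604 -0.0958] 0.1133 -57.78
top wedge [-0.1515  0.0096] 0.1518 176.37
top wc [-0.166   0.0289] 0.1685 170.13
top wc [-0.1693 -0.0072] 0.1695 -177.55
top wc [-0.2041  0.0324] 0.2067 170.97
top wc [-0.2083 -0.0034] 0.2084 -179.05
```

View pics/t0p.png

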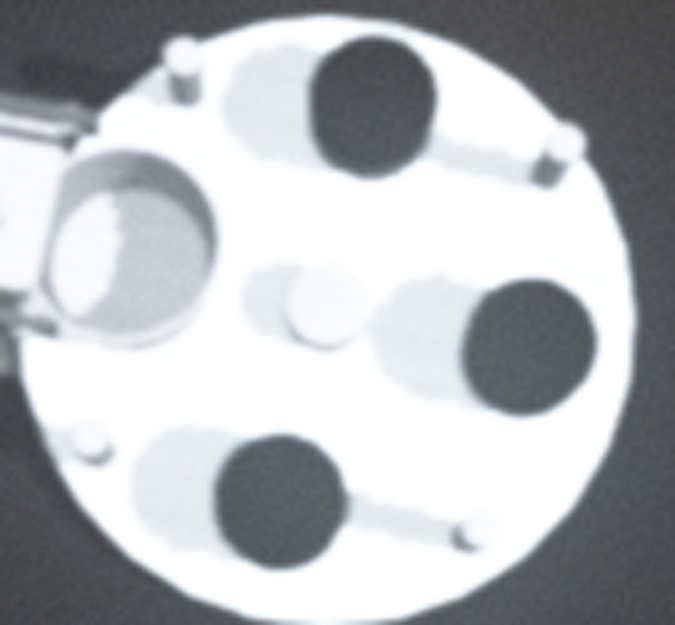

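```bash
python3 -m crank '[[[-36,-60,0],0],[[-35.5,-60.5,0],0],[[0,0,-40],0],[[0,0,-30],0],[[0,0,0],0]]' 0.2
python3 - <<'E'
from h import *
print(readout.sense()["joint_positions"].round(2))
snap("side","s5")
cv2.imwrite("pics/s5c.png",cv2.resize(load("s5")[0][180:400,240:540],None,fx=2.6,fy=2.6,interpolation=cv2.INTER_CUBIC))
E
```

```text
time: 14.75
tcp_pos: [0.438, -0.1381, 0.1579]
orientation: [-0.705, -0.045, 0.047, 0.706]
force: [0.8, -0.6, 0.4]
finger_gap: 0.0563
[-0.39  0.16  1.84  0.    1.15 -0.51]
```

View pics/s5c.png

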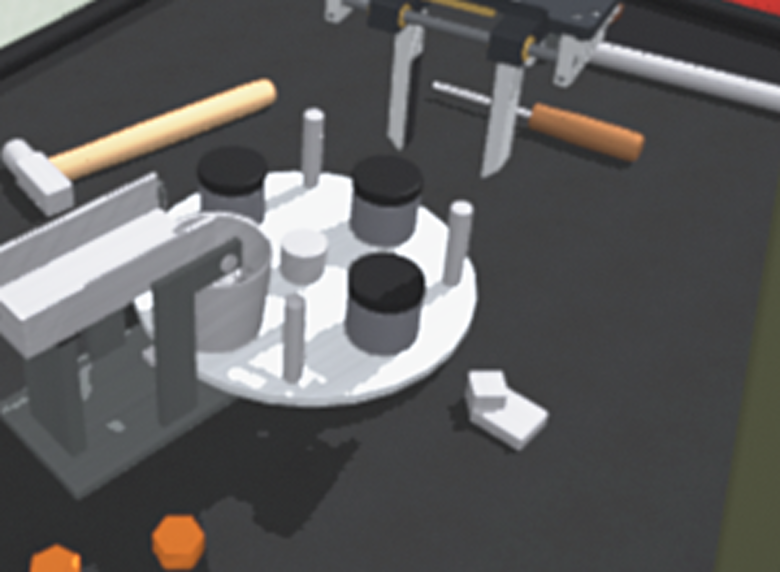

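```bash
python3 - <<'E'
from h import *
im,d,p=load("s5");print(ray_z(p,417.3,259.5,.096), unp(p,417,262,d[262,417]))
im,d,p=load("top0");print(ray_z(p,355,300.6,.096))
P=np.array([ray_z(p,*c,.096)[:2] for c in [(296.6,206),(373.6,223.6),(355,300.6),(279.2,283)]]);print(P.mean(0));q=P-P.mean(0);print(np.linalg.norm(q,axis=1),np.degrees(np.arctan2(q[:,1],q[:,0])))
E
```

```text
[ 0.43011768 -0.15568425  0.096     ] [ 0.42653525 -0.14845237  0.09619213]
[ 0.42961597 -0.15320661  0.096     ]
[ 0.52320558 -0.09497794]
[0.11292819 0.11291975 0.1102252  0.11056871] [  33.1235873   -57.06445183 -148.11135176  124.34557649]
```

Near post at (.430,-.155), consistent across three views.

```bash
python3 -m crank '[[[-4,-9,0],0],[[-4,-8,0],0],[[0,0,0],0],[[0,0,-28],0],[[0,0,-28],0],[[0,0,-26],0],[[0,0,0],0]]' 0.2
python3 - <<'E'
from h import *
snap("side","s6")
cv2.imwrite("pics/s6c.png",cv2.resize(load("s6")[0][180:400,240:540],None,fx=2.6,fy=2.6,interpolation=cv2.INTER_CUBIC))
E
```

```text
time: 15.68
tcp_pos: [0.4296, -0.1559, 0.0763]
orientation: [-0.705, -0.045, 0.046, 0.706]
force: [0.3, -0.8, 0.4]
finger_gap: 0.0565
```

View pics/s6c.png

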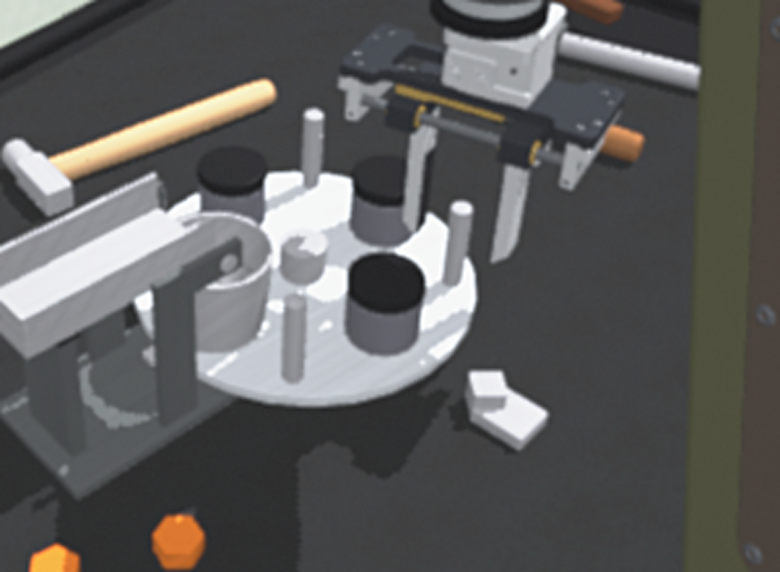

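```bash
python3 -m crank '[[[0,0,0],0],[[0,0,0],0],[[0,0,0],0],[[0,0,0],0],[[0,0,0],0]]' -1
python3 - <<'E'
import numpy as np
a=np.radians(212.9+np.arange(0,97,4.));X=112*np.c_[np.cos(a),np.sin(a)]
print(np.diff(X,axis=0).round(1).tolist(),(X[20]-X[0]).round(1),(X[-1]-X[0]).round(1),.0698)
E
```

```text
time: 16.35
tcp_pos: [0.4303, -0.1562, 0.0774]
orientation: [0.706, 0.046, -0.046, -0.706]
force: [-1.1, 1.3, 1.2]
finger_gap: 0.0154
[[4.5, -6.4], [4.9, -6.1], [5.3, -5.7], [5.7, -5.3], [6.1, -4.9], [6.4, -4.5], [6.7, -4.0], [7.0, -3.6], [7.2, -3.1], [7.4, -2.6], [7.5, -2.0], [7.7, -1.5], [7.8, -1.0], [7.8, -0.4], [7.8, 0.1], [7.8, 0.7], [7.7, 1.2], [7.6, 1.7], [7.5, 2.3], [7.3, 2.8], [7.1, 3.3], [6.8, 3.8], [6.6, 4.2], [6.3, 4.7]] [137.6 -42.3] [164.4 -26.3] 0.0698
```

```bash
python3 -m crank '[[[4.5,-6.4,0],0.07],[[4.9,-6.1,0],0.07],[[5.3,-5.7,0],0.07],[[5.7,-5.3,0],0.07],[[6.1,-4.9,0],0.07],[[6.4,-4.5,0],0.07],[[6.7,-4.0,0],0.07],[[7.0,-3.6,0],0.07],[[7.2,-3.1,0],0.07],[[7.4,-2.6,0],0.07],[[0,0,0],0]]' -1
python3 - <<'E'
from h import *
print(readout.sense()["joint_positions"].round(2));snap("side","s7")
cv2.imwrite("pics/s7c.png",cv2.resize(load("s7")[0][180:400,240:540],None,fx=2.6,fy=2.6,interpolation=cv2.INTER_CUBIC))
E
```

```text
time: 17.73
tcp_pos: [0.4918, -0.2025, 0.0774]
orientation: [0.647, 0.285, -0.285, -0.647]
force: [-0.6, 1.3, 4.9]
finger_gap: 0.0155
[-0.46  0.42  1.71  0.    1.01 -1.29]
```

View pics/s7c.png

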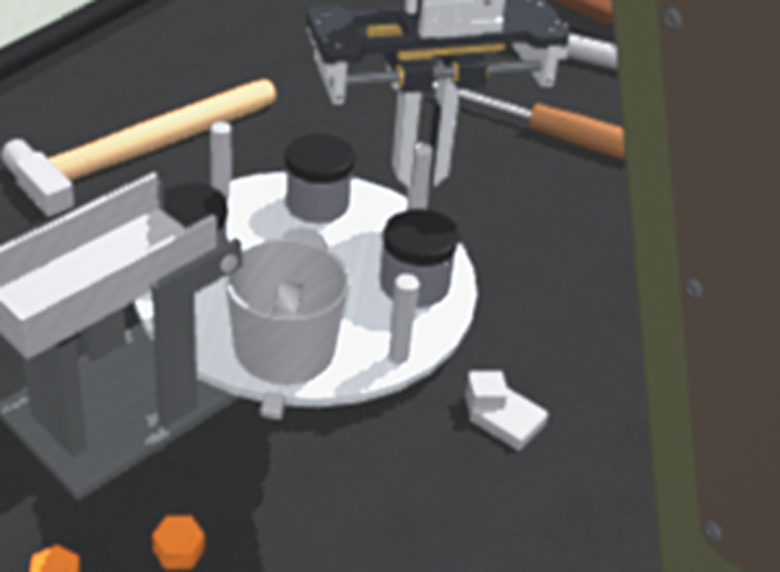

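```bash
python3 -m crank '[[[7.5,-2.0,0],0.07],[[7.7,-1.5,0],0.07],[[7.8,-1.0,0],0.07],[[7.8,-0.4,0],0.07],[[7.8,0.1,0],0.07],[[7.8,0.7,0],0.07],[[7.7,1.2,0],0.07],[[7.6,1.7,0],0.07],[[7.5,2.3,0],0.07],[[7.3,2.8,0],0.07],[[7.1,3.3,0],0.07],[[6.8,3.8,0],0.07],[[6.6,4.2,0],0.07],[[0,0,0],0],[[0,0,0],0]]' -1
python3 - <<'E'
from h import *
print(readout.sense()["joint_positions"].round(2));snap("side","s8");snap("wrist","w8")
cv2.imwrite("pics/s8c.png",cv2.resize(load("s8")[0][180:400,240:540],None,fx=2.6,fy=2.6,interpolation=cv2.INTER_CUBIC))
E
```

```text
time: 19.65
tcp_pos: [0.5881, -0.1873, 0.0774]
orientation: [-0.457, -0.539, 0.54, 0.457]
force: [-2.6, -0.0, 5.8]
finger_gap: 0.015
[-0.37  0.59  1.45 -0.    1.11 -2.1 ]
```

View pics/s8c.png

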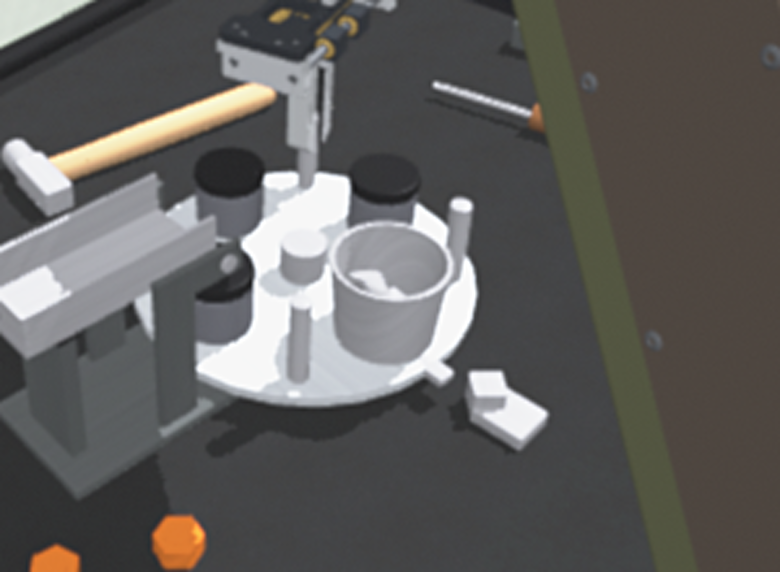

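View pics/w8.png

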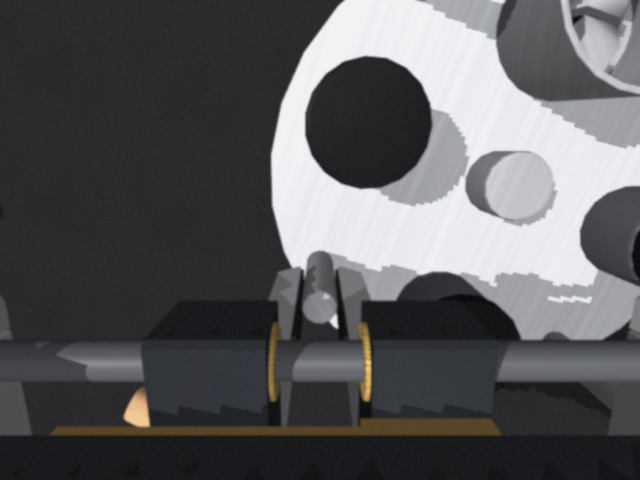

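```bash
python3 - <<'E'
from h import *
im,d,p=load("s8")
cv2.imwrite("pics/s8d.png",cv2.resize(im[300:365,390:460],None,fx=9,fy=9,interpolation=cv2.INTER_CUBIC))
for c in [(408,322),(411,321),(425,325),(427,322),(433,330)]: print(c,unp(p,*c,d[c[1],c[0]]))
im,d,p=snap("top","t8");cv2.imwrite("pics/t8c.png",cv2.resize(im[180:370,200:400],None,fx=3,fy=3,interpolation=cv2.INTER_CUBIC))
E
```

```text
(408, 322) [ 0.38958269 -0.06887609  0.02621871]
(411, 321) [ 0.38658764 -0.07412111  0.02655207]
(425, 325) [ 0.36287778 -0.08273564  0.0249535 ]
(427, 322) [ 0.37347559 -0.11440445  0.00105918]
(433, 330) [ 0.3458298  -0.08064773  0.02522659]
```

View pics/s8d.png

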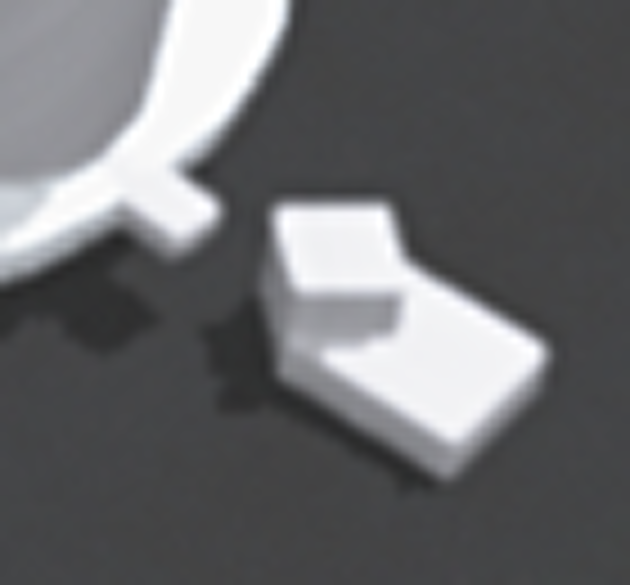

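View pics/t8c.png

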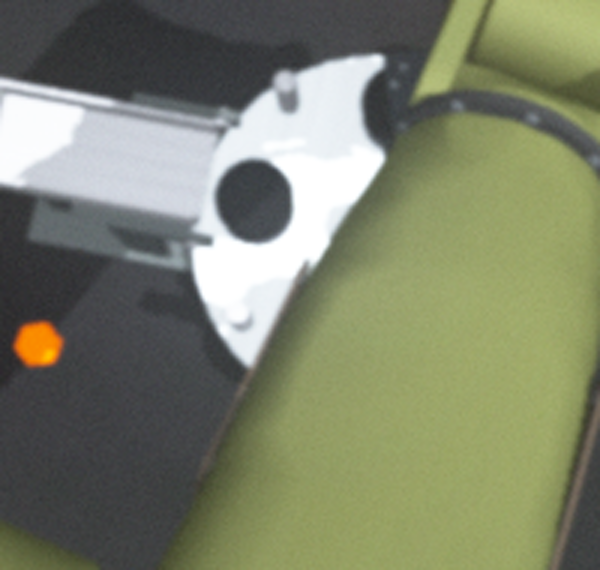

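```bash
python3 - <<'E'
from h import *
im,d,p=load("s8");f=lambda c:(390+(c[0]+.5)/9-.5,300+(c[1]+.5)/9-.5)
for C in [np.array([.5236,-.0946]),np.array([.5243,-.0922])]:
  for n,c,z in [("wA",(270,207),.024),("wB",(388,203),.024),("wC",(405,290),.024),("wD",(295,293),.024),("tab1",(222,204),.025),("tab2",(180,246),.025),("tab1r",(180,168),.025),("tab2r",(127,205),.025)]:
    X=ray_z(p,*f(c),z);q=X[:2]-C;print(n,X.round(4),np.linalg.norm(q).round(4),(np.degrees(np.arctan2(q[1],q[0]))%360).round(2))
for c in [(.1517,176.2)]: 
    print(proj(p,[.5236-.1517,-.0946+.012,.024]))
E
```

```text
wA [ 0.3738 -0.0828  0.024 ] 0.1502 175.5
wB [ 0.3562 -0.0986  0.024 ] 0.1674 181.38
wC [ 0.3421 -0.0797  0.024 ] 0.1821 175.32
wD [ 0.3582 -0.0655  0.024 ] 0.1679 170.02
tab1 [ 0.3812 -0.0766  0.025 ] 0.1435 172.78
tab2 [ 0.3817 -0.0613  0.025 ] 0.1458 166.81
tab1r [ 0.3929 -0.08    0.025 ] 0.1315 173.62
tab2r [ 0.3957 -0.0644  0.025 ] 0.1314 166.7
wA [ 0.3738 -0.0828  0.024 ] 0.1508 176.43
wB [ 0.3562 -0.0986  0.024 ] 0.1682 182.19
wC [ 0.3421 -0.0797  0.024 ] 0.1826 176.09
wD [ 0.3582 -0.0655  0.024 ] 0.1682 170.87
tab1 [ 0.3812 -0.0766  0.025 ] 0.1439 173.76
tab2 [ 0.3817 -0.0613  0.025 ] 0.1459 167.79
tab1r [ 0.3929 -0.08    0.025 ] 0.1319 174.69
tab2r [ 0.3957 -0.0644  0.025 ] 0.1316 167.79
[420.44526135 323.11363831]
```

```bash
python3 -m crank '[[[3,2.1,0],0.032],[[2.9,2.2,0],0.032],[[2.7,2.3,0],0.032],[[0,0,0],0],[[0,0,0],0],[[0,0,0],0]]' -1
python3 - <<'E'
from h import *
im,d,p=snap("side","s9")
cv2.imwrite("pics/s9d.png",cv2.resize(im[300:365,390:460],None,fx=9,fy=9,interpolation=cv2.INTER_CUBIC))
E
```

```text
time: 20.55
tcp_pos: [0.5966, -0.1807, 0.0774]
orientation: [-0.43, -0.561, 0.561, 0.431]
force: [-2.2, 1.1, 5.7]
finger_gap: 0.0154
```

View pics/s9d.png

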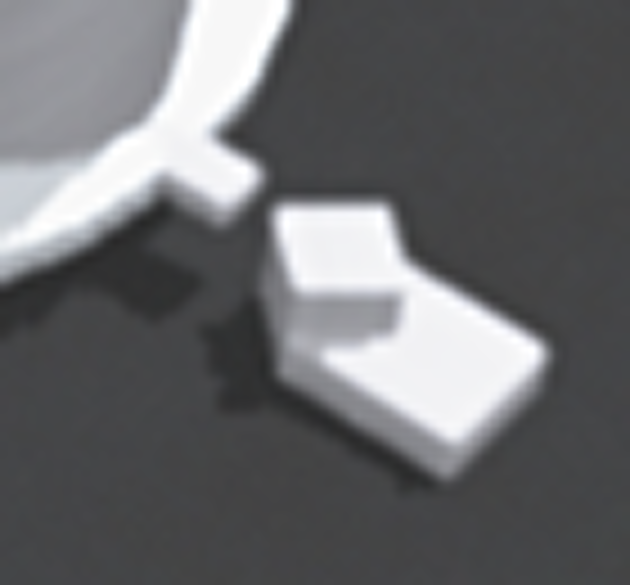

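```bash
python3 - <<'E'
from h import *
im,d,p=load("s9");f=lambda c:(390+(c[0]+.5)/9-.5,300+(c[1]+.5)/9-.5)
C=np.array([.5236,-.0946])
T=[]
for n,c,z in [("tab1",(265,173),.025),("tab2",(223,215),.025),("tab1r",(213,135),.025),("tab2r",(167,173),.025)]:
    X=ray_z(p,*f(c),z);T.append(X);q=X[:2]-C;print(n,X.round(4),np.linalg.norm(q).round(4),(np.degrees(np.arctan2(q[1],q[0]))%360).round(2))
m=(T[0]+T[1])/2;r=(T[2]+T[3])/2;print(m,r,np.degrees(np.arctan2(*(m-r)[[1,0]])))
# expected tip line: overlay tab polygon for angles
big=cv2.resize(im[300:365,390:460],None,fx=9,fy=9,interpolation=cv2.INTER_CUBIC)
g=lambda X:tuple(int(round(v)) for v in ((proj(p,X)-[390,300]+.5)*9-.5))
for a,col in [(174.4,(255,0,0)),(175.4,(0,0,255)),(176.4,(0,200,0))]:
    a=np.radians(a);e=np.array([np.cos(a),np.sin(a)])
    cv2.line(big,g([*(C+.131*e),.025]),g([*(C+.183*e),.0245]),col,1)
cv2.imwrite("pics/s9e.png",big)
E
```

```text
tab1 [ 0.379  -0.0895  0.025 ] 0.1447 178.0
tab2 [ 0.3795 -0.074   0.025 ] 0.1456 171.88
tab1r [ 0.3927 -0.0924  0.025 ] 0.1309 179.02
tab2r [ 0.3942 -0.0771  0.025 ] 0.1305 172.31
[ 0.37926243 -0.08179719  0.025     ] [ 0.39346156 -0.08474042  0.025     ] 168.28945059002905
```

View pics/s9e.png

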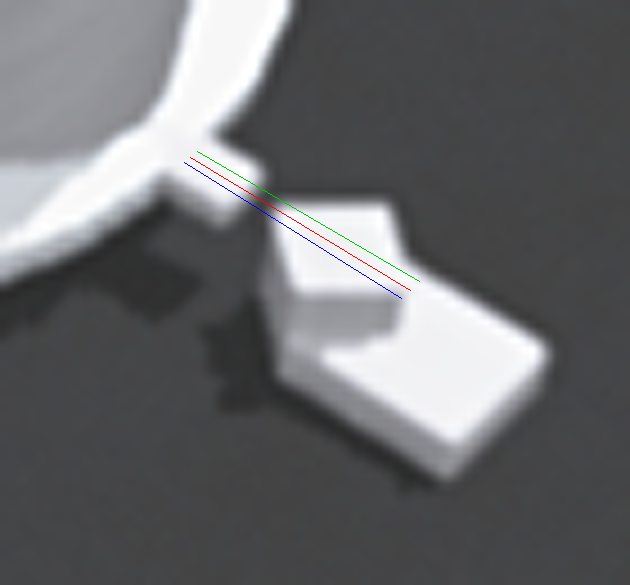

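```bash
python3 -m crank '[[[0.5,0.4,0],0.005],[[0,0,0],0],[[0,0,0],0],[[0,0,0],0],[[0,0,0],0]]' -1
python3 - <<'E'
from h import *
im,d,p=snap("side","s10")
a=cv2.resize(im[215:355,220:470],None,fx=3.1,fy=3.1,interpolation=cv2.INTER_CUBIC);cv2.imwrite("pics/s10c.png",a)
print(abs(readout.sense()["dq"]).max())
E
```

```text
time: 21.22
tcp_pos: [0.5971, -0.1804, 0.0774]
orientation: [-0.429, -0.562, 0.562, 0.429]
force: [-4.5, 0.6, 5.8]
finger_gap: 0.0154
0.0004643781724614388
```

View pics/s10c.png

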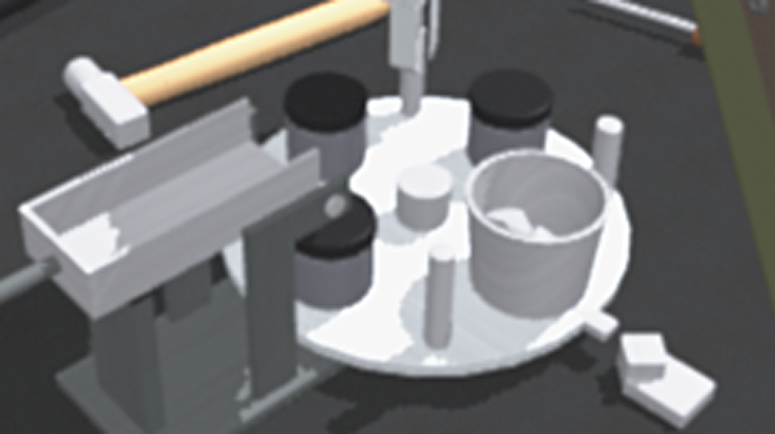

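The tray is flat and empty and the nuts are in the cup. The tab, at about (605,325) in the crop, points at the wedge tip, and the post is held still. I'm handing the job in.

```bash
python3 -c "
from cell import ctrl
print(ctrl.close_job())"
```

```text
the job is handed in; nothing more can be done
None
```

I tipped the three nuts into the open cup, laid the tray flat again, and turned the carousel to the front wedge. I handed the job in at 21.2 s with the near post still gripped.

- **Tray:** I lifted it by its ball to about 0.95 rad in roughly 4.8 s, then lowered and released it. Pictures afterwards show it flat and empty.
- **Nuts:** An enlarged wrist picture taken after the tray was down shows all three in the cup. The last side view shows nuts in the cup, but the wall hides part of them, so I could not count all three there.
- **Carousel:** I gripped the near post and turned it about 98°. The last measured tab direction was 175.3° against 175.4° for the wedge, and the two ends of the tab differed by about 0.8°.
- **Final nudge:** The tip alone measured about 0.5° short, so I added 0.3°. I checked that only by eye, and the tab still pointed at the wedge tip. The arm was still, and the post was held at a 15 mm gap.
- **Disagreement:** The cameras differed by about 2 mm on where the carousel's axis is. I therefore compared the tab and wedge directly in one side picture.
- **Other things:** I did not touch the screwdriver, socket, hammer, or the orange and yellow nuts. The highest forces I saw between moves were about 16 N at the wrist.

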